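# Lock up the clip bin's carry handle and carry the bin to its bay

### The job

Swing the folded carry handle of the red clip bin up until it snaps home in its upright detent, while the bin stays standing flat on the belt: a mere push on the handle tips it. Then lift the bin by that handle, carry it level with its clips, and set it down in its bay: square in the corner of the three aluminium stops, within a finger's breadth of all three, with the handle still locked upright. Do not disturb the masking tape or the glue bottle.

Things in the scene. Friction and masses are not known exactly. Their poses are not given: they have to be found in the camera images.
- clip_bin: loose open red plastic bin, 182 x 234 x 64 mm (x, y, z), 0.5 to 0.9 kg with handle and clips. Origin: centre of its underside, z up. Near the belt its outer faces are at x = +-85 and y = +-111 mm; the handle's fittings stand out to y = +-131 mm at 26 to 62 mm height. The handle lies folded on its -x side
- handle_pivot (a point): middle of the handle's pivot axis, in the bin 52 mm above its underside; the axis is the bin's y axis
- handle_grip (a point): centre of the black grip of the steel carry handle, 135 mm from the pivot axis. Axes turn with the handle: y along the grip (110 mm long), x towards the pivot, z across. The grip is flat: 22 mm along x, 16 mm along z. A 7 mm rod runs on from it and back to the pivots at y = +-124 mm. Folded, it is 52 mm above the belt, 33 mm off the bin's rim
- bin_handle (a joint): swing of the carry handle: 0 = folded level to the bin's -x side, 1.571 = upright at its stop, grip 187 mm above the underside. The pivot is stiff (0.1 N m): it stays where it is left. From 0.95 to 1.3 rad a sprung roller resists with up to 0.3 N m more; past 1.4 rad it snaps the handle home and holds it. The bin tips if the upright grip is just pushed with over 3 N
- bay (a point): where the bin's origin lies, same axes, when the bin touches all three stops of its bay; on the belt. Stops: fixed aluminium blocks 30 x 60 x 20 mm, two behind (faces at x = +85 mm, y from -100 to -40 and from +5 to +65 mm), one at the -y end (face at y = -111 mm, x from -35 to +25 mm)
- blue_clip_0: blue moulded clip lying loose in the bin, 22 x 62 x 16 mm, origin at the centre of its underside
- blue_clip_1: a second such clip
- blue_clip_2: a third such clip
- masking_tape: roll of masking tape lying flat beyond the bin, 102 mm across, 24 mm high, origin at the centre of its underside; to be left alone
- glue_bottle: white glue bottle with a red cap, standing, 33 mm across, 94 mm high, origin at the centre of its underside; to be left alone
Mind the look-alikes: they are no part of the job. What is shaped like the blue_clip_1 but black or white is not meant. Leave any brown or turquoise look-alike of the blue_clip_2 alone.

How it is judged:
By the outcome, as a careful person would: the job done as asked, in the order asked, and still so for the second after the job is handed in, with the robot touching nothing.
It also fails if it takes over 61 s, if anything falls off the work surface, if the arm or the gripper's body presses on something with over 40 N, if the wrist force passes 120 N, or if a joint passes its speed limit or range.

### The arm

A 6-joint arm with a two-finger parallel gripper is mounted at the origin on a cart in front of the work surface, level with it; the furniture and walls round the work are solid. World frame = base frame: x ahead of the robot, y to its left, z up, the work surface at z = 0. Lengths are in m, angles in degrees, forces in N, time in s.
With the tool pointing down it reaches from about 0.25 to 0.8 m from the base axis. Payload 3.9 kg.
Tool frame: the origin (TCP) lies between the finger pads; the fingertips stand tip_reach ahead of it and the grasp point (between the pads) lies 6 mm ahead of it (tip_reach is the distance from the TCP to the fingertips, in m); y points along the fingers, z is the direction in which the jaws open and shut, and the axes are right-handed (so a half turn about y gives the same grasp; the last joint's range is limited). The gripper opens to 85 mm and grips with 20 to 120 N. Pads are 22 mm wide; open, the fingers measure 114 mm over their backs; the gripper's body (76 mm by 85 mm) begins 54 mm behind the grasp point. The pads swing forward as they close: fully open they stand 13 mm farther back than shut.
Start: joints at [-76.719, 14.897, -7.913, 67.191, 0, 90], TCP at [0.121, -0.511, 0.256] pointing down, gripper open.
Joint ranges: [-159.42, 159.42], [-47.68, 98.78], [-73.54, 78.23], [-108.79, 121.32], [-90, 84.71], [-180, 180]. Speed limits (degrees/s): [147.25, 147.25, 180, 180, 180, 180].

### API

Orientations are given as [roll, pitch, yaw] about the fixed x, y, z axes, in that order (R = Rz(yaw) Ry(pitch) Rx(roll)).
In Python, from bench import * gives the robot as it stands.
- The arm moves only by the tool drive_tool, never from a script. Its arguments are lists of equal length, an entry for each row: "twist": the turn, a rotation vector about the tool's x, y, z in degrees, a list of three; "offset": the shift along the tool's x, y, z in m, a list of three; "grip": the closure, from 0 (fully open) to 1 (shut). A call has 1 to 5 rows; each row is the pose to reach, as a shift and turn from the pose measured when the call began, along the tool's axes at that moment; what a row does not reach only later rows make up. A row lasts 1/8 s, in which the tool goes at most 62.5 mm and 10.7 degrees, less where a joint would pass 70% of its speed; a pose out of reach is approached as far as the arm can. A call with a gripper value outside its range is refused whole. The fingers move at their own pace and stop on an object; the grip force is fixed at half the most. Time passes only in rows, so rows that repeat a pose let the fingers close. It gives the time, the measured TCP pose, the force and the opening at its end, in the units of the state.
- read_state(): the state, without advancing time (a new reading comes with each control period).
- snapshot(name): name is "side" or "top"; returns (picture, depth): 420x560x3 uint8, red, green, blue; 420x560 float32, m along the optical axis (not along the pixel's ray), 0 where there is no reading.
- camera_info(name): a dict with "fx", "fy", "cx", "cy" (pixels), "origin" and "orientation" of the camera in the world. Camera axes: x right, y down, z forward; pixel columns grow to the right and rows downward; lengths in m; the calibration is good to about 2 mm. A picture is of the moment at which its call begins. camera_info takes no time and is no camera call.
- sign_off(): hands the job in, once; it reports no verdict.
Trained networks look in the newest picture that a camera, given by its name, has taken for a name from the list of things; names that differ only in an ending like _2 or _b are one class to them, and where a whole thing is asked for, a point or a joint stands for the part that bears it (a point fixed in the world has none). Each returns a list of dicts, best first, with "score" (0 to 1); they miss things now and then, are a little off and sometimes report something else, mostly with a low value. They report only what shows in the picture. A call takes as long as a camera call. They do not tell look-alikes from the thing itself.
- masks_of(camera, name): "region" (420x560 bool, what is visible of it) and "uv" ([column, row] in pixels, amid what is visible of it).
The state is a dict: "time_s": time; "q": joint angles; "qd": joint speeds; "joint_torque": joint torques, N m; "eef_pos": TCP position; "tcp_rot": TCP orientation; "force": force on the tool from outside, world axes, zero at the start; "torque": the same for the moment, N m; "grip_width": opening from 0.0 (shut) to 1.0 (fully open).
Only numpy, scipy, OpenCV 4.12 (cv2) and the standard library are available. Lean on these libraries where they do the work, as an engineer would, in place of code of your own. Each camera call takes 0.05 s, during which the arm holds its last target.

## Working session

There is one attempt and no reset: what is moved stays moved. The work goes in short steps, Python scripts to look and compute and a tool call to move; the robot and the scene stay as the last step left them, time stands still between calls to the robot, and variables do not carry over. Pictures are saved under pics/ and viewed, and the job is handed in when it is done.

Besides the shell and the picture viewer there is one more tool, called after ">>>" by a JSON object that holds its "method" and its "body", one argument or row to a line. drive_tool: Moves the arm, as the interface text tells. Its arguments: {"type":"object","properties":{"twist":{"type":"array"},"offset":{"type":"array"},"grip":{"type":"array"}},"required":["twist","offset","grip"]}

```bash
ls; mkdir -p pics; python3 - <<'E'
from bench import *
import cv2
s=read_state();print(s)
for n in("side","top"):
    p,d=snapshot(n);cv2.imwrite(f"pics/a_{n}.png",p[:,:,::-1]);print(n,camera_info(n));
    import numpy as np;np.savez(f"a_{n}.npz",p=p,d=d)
E
```

```text
pics
{'time_s': 0.0, 'q': array([-7.67190060e+01,  1.49356628e+01, -7.98667470e+00,  6.71895691e+01,
        8.27711058e-04,  8.99992412e+01]), 'qd': array([-0.06473654, -0.00274682, -0.06836021, -0.08403907,  0.09336075,
        0.01554192]), 'joint_torque': array([-1.63033856e-03, -4.05673313e+01,  2.53923887e+01,  1.89042580e-02,
       -1.71241245e-04, -1.09871570e-05]), 'eef_pos': array([ 0.12046476, -0.51033934,  0.25545944]), 'tcp_rot': array([-9.01119066e+01,  8.29191423e-04, -1.66718249e+02]), 'force': array([-0.18511321,  0.9676701 , -0.34279329]), 'torque': array([-0.0027146 , -0.00011189, -0.02215995]), 'grip_width': 0.9955686302379891}
side {'fx': 393.57497952049505, 'fy': 393.57497952049505, 'cx': 281.40057669902683, 'cy': 209.66364827727892, 'origin': array([ 0.36655279, -1.01189642,  0.56159903]), 'orientation': array([-117.52408183,    1.00248631,  -13.27741582])}
top {'fx': 429.49079032829223, 'fy': 429.49079032829223, 'cx': 279.15176522496495, 'cy': 200.40322859824641, 'origin': array([ 0.48754164, -0.08854286,  1.18797495]), 'orientation': array([-174.18327986,    0.82884816,  -90.4653723 ])}
```

View pics/a_side.png

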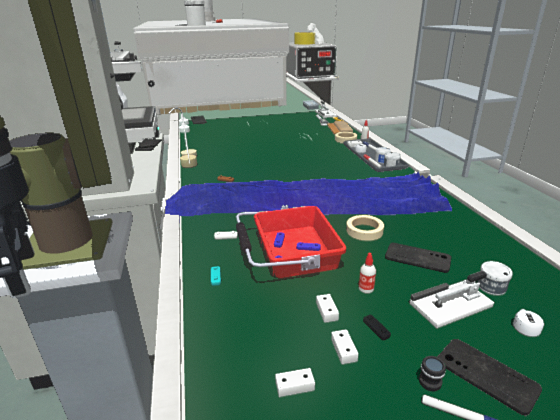

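View pics/a_top.png

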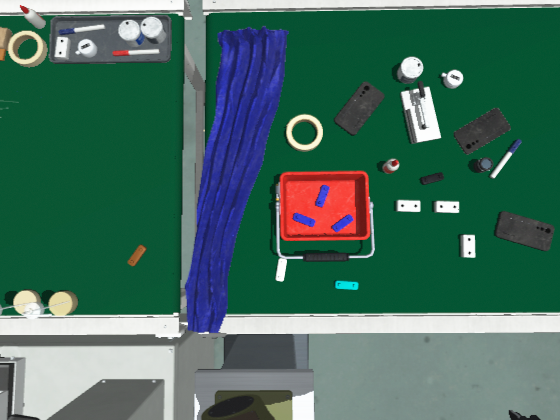

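The side view shows the bin at about (300,240), with its handle folded to the left at (245,240). The top view shows the bin at (324,205), its grip at (326,257) and the tape at (304,132). The glue bottle is at (391,166). The stops are at (408,206), (446,207) and (468,245).

Candidates for the blue clips:
- **Blue:** (322,195), (303,219) and (342,222), all inside the bin. These are mine.
- **White clip (281,269), black (432,179), turquoise (346,285), brown (137,255):** leave alone.

Next I measure.

```bash
cat > h.py <<'E'
from bench import *
import numpy as np, cv2
from scipy.spatial.transform import Rotation as R
def Rc(n):
    c=camera_info(n); return R.from_euler('xyz',c['orientation'],degrees=True).as_matrix(),c
def cloud(n,d):
    M,c=Rc(n); v,u=np.mgrid[0:d.shape[0],0:d.shape[1]]
    P=np.stack([(u-c['cx'])/c['fx']*d,(v-c['cy'])/c['fy']*d,d],-1)
    return P@M.T+c['origin']
def ray(n,uv,z):
    M,c=Rc(n); r=M@np.array([(uv[0]-c['cx'])/c['fx'],(uv[1]-c['cy'])/c['fy'],1]); return c['origin']+r*(z-c['origin'][2])/r[2]
def proj(n,P):
    M,c=Rc(n); q=(np.asarray(P)-c['origin'])@M; return np.stack([q[...,0]/q[...,2]*c['fx']+c['cx'],q[...,1]/q[...,2]*c['fy']+c['cy']],-1)
def snap(n,name):
    p,d=snapshot(n); cv2.imwrite(f'pics/{name}.png',p[:,:,::-1]); return p,d
E
python3 - <<'E'
from h import *
for n in("top","side"):
    z=np.load(f"a_{n}.npz");W=cloud(n,z['d'])
    for name in("clip_bin","handle_grip","masking_tape","glue_bottle","blue_clip_0"):
        for m in masks_of(n,name)[:6]:
            r=m['region']&(z['d']>0);q=W[r]
            print(n,name,round(m['score'],2),np.round(m['uv']),r.sum(),np.round(np.median(q,0),3),np.round(np.percentile(q[:,2],[5,50,95]),3))
            np.save(f"m_{n}_{name}_{int(m['uv'][0])}.npy",m['region'])
z=np.load("a_top.npz");W=cloud("top",z['d'])
for u,v in((350,320),(400,240),(408,202),(408,210),(446,203),(468,240),(326,257)):print(u,v,W[v,u].round(4))
c=cv2.resize(z['p'][160:280,260:500],None,fx=3.3,fy=3.3,interpolation=cv2.INTER_CUBIC);cv2.imwrite("pics/crop_top.png",c[:,:,::-1])
z=np.load("a_side.npz")
c=cv2.resize(z['p'][195:400,200:400],None,fx=2.9,fy=2.9,interpolation=cv2.INTER_CUBIC);cv2.imwrite("pics/crop_side.png",c[:,:,::-1])
E
```

```text
top clip_bin 0.91 [328. 210.] 6375 [ 0.585 -0.194  0.006] [-0.001  0.006  0.069]
top handle_grip 0.77 [328. 255.] 829 [ 0.459 -0.193  0.067] [0.053 0.067 0.074]
top masking_tape 0.89 [306. 122.] 621 [ 0.796 -0.142  0.022] [0.001 0.022 0.026]
top glue_bottle 0.75 [392. 166.] 183 [ 0.693 -0.371  0.055] [0.007 0.055 0.088]
top blue_clip_0 0.76 [341. 223.] 160 [ 0.544 -0.246  0.013] [0.009 0.013 0.017]
top blue_clip_0 0.65 [284. 271.] 170 [ 0.421 -0.076  0.011] [0.003 0.011 0.015]
top blue_clip_0 0.63 [435. 182.] 166 [ 0.666 -0.496  0.011] [0.006 0.011 0.014]
top blue_clip_0 0.57 [320. 196.] 183 [ 0.616 -0.191  0.013] [0.003 0.013 0.018]
top blue_clip_0 0.55 [137. 256.] 224 [0.461 0.318 0.009] [-0.001  0.009  0.014]
top blue_clip_0 0.53 [346. 284.] 146 [ 0.377 -0.251  0.011] [0.007 0.011 0.014]
side clip_bin 0.88 [294. 238.] 4852 [ 0.587 -0.178  0.036] [0.002 0.036 0.067]
side handle_grip 0.91 [244. 246.] 561 [ 0.461 -0.243  0.066] [0.052 0.066 0.072]
side masking_tape 0.97 [365. 226.] 686 [ 0.797 -0.157  0.018] [0.001 0.018 0.025]
side glue_bottle 0.86 [370. 273.] 523 [ 0.695 -0.386  0.041] [-0.     0.041  0.081]
side blue_clip_0 0.6 [311. 246.] 154 [ 0.621 -0.198  0.012] [0.005 0.012 0.016]
side blue_clip_0 0.53 [377. 330.] 338 [ 0.665 -0.502  0.01 ] [0.002 0.01  0.014]
side blue_clip_0 0.45 [227. 234.] 150 [ 0.42  -0.082  0.01 ] [0.002 0.01  0.014]
side blue_clip_0 0.44 [214. 276.] 189 [ 0.377 -0.257  0.01 ] [0.    0.01  0.014]
side blue_clip_0 0.41 [280. 242.] 119 [ 0.555 -0.145  0.013] [0.008 0.013 0.017]
350 320 [ 0.2835 -0.26    0.0055]
400 240 [ 0.4963 -0.4021  0.0036]
408 202 [ 0.5992 -0.4241  0.0169]
408 210 [ 0.5772 -0.4226  0.0192]
446 203 [ 0.5955 -0.527   0.017 ]
468 240 [ 0.4947 -0.5787  0.0232]
326 257 [ 0.4538 -0.1927  0.0724]
```

View pics/crop_top.png

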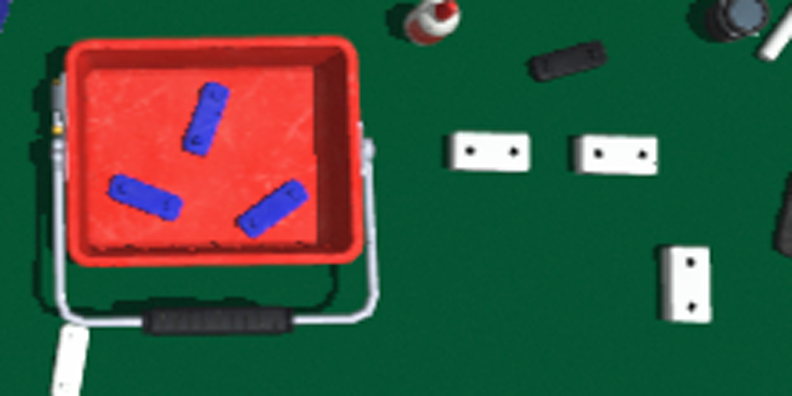

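View pics/crop_side.png

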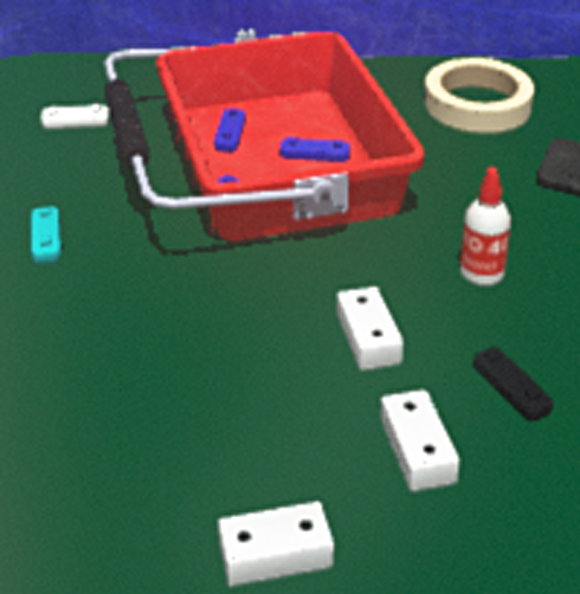

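The crops confirm the choice. The red bin holds three blue clips, and its handle is folded towards the robot. The three white/aluminium blocks with two holes each form an L, and they are the stops. Next I fit the poses.

```bash
cat > fit.py <<'E'
from h import *
def rect(P):
    (c,s,a)=cv2.minAreaRect((P[:,:2]*1000).astype(np.float32)); return np.array(c)/1000,s,a
def rays(n,mask,z):
    v,u=np.nonzero(mask); M,c=Rc(n)
    r=np.stack([(u-c['cx'])/c['fx'],(v-c['cy'])/c['fy'],np.ones(len(u))],-1)@M.T
    return c['origin']+r*((z-c['origin'][2])/r[:,2])[:,None]
if __name__=="__main__":
    for n in("top","side"):
        Z=np.load(f"a_{n}.npz");p=Z['p'];d=Z['d'];W=cloud(n,d);hsv=cv2.cvtColor(p,cv2.COLOR_RGB2HSV)
        near=(W[...,0]>.3)&(W[...,0]<.75)&(W[...,1]<.0)&(W[...,1]>-.72)
        belt=near&(hsv[...,0]>60)&(hsv[...,0]<85)&(hsv[...,1]>120)
        print(n,"belt z",np.percentile(W[belt][:,2],[10,50,90]).round(4), 'n',belt.sum())
        B=W[belt]; A=np.c_[B[:,:2],np.ones(len(B))]; print(' plane',np.linalg.lstsq(A,B[:,2],rcond=None)[0].round(4))
        red=near&((hsv[...,0]<8)|(hsv[...,0]>172))&(hsv[...,1]>120)&(W[...,1]>-.345)
        k,lab,st,ce=cv2.connectedComponentsWithStats(red.astype(np.uint8));i=1+np.argmax(st[1:,4]);m=lab==i
        print(' bin mask rect at z=.064',rect(rays(n,m,.064)))
        q=W[m];q=q[(q[:,2]>.058)&(q[:,2]<.08)];print(' rim cloud',rect(q),np.median(q[:,2]).round(4))
        wh=near&(hsv[...,1]<40)&(hsv[...,2]>150)
        k,lab,st,ce=cv2.connectedComponentsWithStats(wh.astype(np.uint8))
        for i in range(1,k):
            if st[i,4]>80:
                m=lab==i; top=m&(W[...,2]>.012)
                print(' white',ce[i].round(),st[i,4],'z',np.percentile(W[m][:,2],[10,50,90]).round(3),'cloudtop',rect(W[top]) if top.sum()>5 else None,'ray',rect(rays(n,top,.02))if top.sum()>5 else None)
        g=near&(hsv[...,2]<70)&(W[...,2]>.035)&(W[...,0]<.5)&(W[...,0]>.4)
        q=W[g]; print(' grip',g.sum(),q.mean(0).round(4),np.percentile(q,[5,95],axis=0).round(3).tolist(), rect(rays(n,g,.06)))
E
python3 fit.py
```

```text
top belt z [-0.0034 -0.0005  0.0027] n 32770
 plane [-0.0034  0.1206  0.0655]
 bin mask rect at z=.064 (array([ 0.58858209, -0.19130894]), (181.57418823242188, 234.7577667236328), 0.5680023431777954)
 rim cloud (array([ 0.58866138, -0.19174054]), (233.16709899902344, 182.1107635498047), 89.87622833251953) 0.063
 white [501. 164.] 135 z [0.009 0.013 0.016] cloudtop (array([ 0.70112311, -0.68452637]), (10.60153865814209, 84.62379455566406), 51.724971771240234) ray (array([ 0.69997882, -0.68158917]), (10.217093467712402, 85.22876739501953), 52.077392578125)
 white [408. 206.] 239 z [0.016 0.02  0.022] cloudtop (array([ 0.55251007, -0.26924097]), (42.6492919921875, 381.6700134277344), 13.399626731872559) ray (array([ 0.58893048, -0.42280933]), (59.478477478027344, 30.12593650817871), 87.65316772460938)
 white [447. 207.] 246 z [0.016 0.019 0.022] cloudtop (array([ 0.54912842, -0.32277588]), (39.67583084106445, 482.760986328125), 10.03302001953125) ray (array([ 0.58544183, -0.52813098]), (59.41264724731445, 30.281471252441406), 87.42584228515625)
 white [281. 254.] 364 z [0.007 0.014 0.06
[... 2427 characters left out ...]
), 88.29261016845703)
 white [295. 382.] 809 z [0.006 0.019 0.02 ] cloudtop (array([ 0.48013861, -0.5824527 ]), (31.779541015625, 59.96739959716797), 88.49235534667969) ray (array([ 0.47941626, -0.58557928]), (35.64695739746094, 60.379974365234375), 87.28350830078125)
 white [452. 408.] 515 z [0.008 0.012 0.014] cloudtop (array([ 0.70121844, -0.68644525]), (10.833145141601562, 85.49784088134766), 51.723655700683594) ray (array([ 0.69658295, -0.69105084]), (10.503799438476562, 84.42752075195312), 51.4556999206543)
 grip 245 [ 0.4537 -0.2016  0.0698] [[0.445, -0.251, 0.063], [0.464, -0.143, 0.073]] (array([ 0.45567404, -0.18389929]), (22.950069427490234, 142.98219299316406), 0.542143702507019)
```

```bash
python3 - <<'E'
import numpy as np
L=np.array([[.1,.035],[.1,-.07],[-.005,-.126]])
for W in ([[.58893,-.42281],[.58544,-.52813],[.47915,-.58058]],[[.5899,-.4238],[.5862,-.5295],[.4797,-.5815]]):
    W=np.array(W);a=L-L.mean(0);b=W-W.mean(0);th=np.arctan2((a[:,0]*b[:,1]-a[:,1]*b[:,0]).sum(),(a*b).sum())
    R=np.array([[np.cos(th),-np.sin(th)],[np.sin(th),np.cos(th)]]);t=W.mean(0)-R@L.mean(0)
    print(np.degrees(th),t,((R@L.T).T+t-W).round(4).tolist())
from h import *
# grip line z from dark pixels, top and side
for n in("top","side"):
    Z=np.load(f"a_{n}.npz");W=cloud(n,Z['d']);m=np.load({"top":"m_top_handle_grip_327.npy","side":"m_side_handle_grip_244.npy"}[n]) if False else None
    g=(Z['p'].max(-1)<80)&(W[...,2]>.045)&(W[...,2]<.1)&(abs(W[...,0]-.4537)<.02)&(abs(W[...,1]+.19)<.08)
    q=W[g];print(n,g.sum(),np.percentile(q,[3,50,97],axis=0).round(4).tolist())
E
ls
```

```text
-1.771508995957085 [ 0.48786344 -0.45485626] [[-0.0, -0.0002], [0.0002, 0.0002], [-0.0002, -0.0001]]
-1.9132132266938182 [ 0.48876127 -0.45579318] [[-0.0, -0.0004], [0.0002, 0.0004], [-0.0001, -0.0001]]
top 398 [[0.4434, -0.2473, 0.0639], [0.4539, -0.1904, 0.0708], [0.4641, -0.1362, 0.0748]]
side 261 [[0.4443, -0.2512, 0.0622], [0.4538, -0.2046, 0.0706], [0.4651, -0.1372, 0.0734]]
a_side.npz
a_top.npz
fit.py
h.py
m_side_blue_clip_0_213.npy
m_side_blue_clip_0_227.npy
m_side_blue_clip_0_279.npy
m_side_blue_clip_0_311.npy
m_side_blue_clip_0_377.npy
m_side_clip_bin_293.npy
m_side_glue_bottle_369.npy
m_side_handle_grip_244.npy
m_side_masking_tape_365.npy
m_top_blue_clip_0_137.npy
m_top_blue_clip_0_284.npy
m_top_blue_clip_0_319.npy
m_top_blue_clip_0_340.npy
m_top_blue_clip_0_346.npy
m_top_blue_clip_0_435.npy
m_top_clip_bin_327.npy
m_top_glue_bottle_392.npy
m_top_handle_grip_327.npy
m_top_masking_tape_305.npy
pics
```

```bash
cat > plan.py <<'E'
from h import *
# usage: plan(G, alpha, psi) grasp point G, alpha forward pitch from straight down, psi yaw of bin frame
def pose(G,al,psi):
    a=np.radians(al)
    d=np.array([np.sin(a),0,-np.cos(a)]);z=np.array([np.cos(a),0,np.sin(a)]);x=np.cross(d,z)
    M=R.from_euler('z',psi,degrees=True).as_matrix()@np.stack([x,d,z],1)
    return np.asarray(G)-0.006*M[:,1],M
def cur():
    s=read_state(); return s['eef_pos'],R.from_euler('xyz',s['tcp_rot'],degrees=True).as_matrix(),s
def rel(G,al,psi):
    p0,R0,s=cur();p,M=pose(G,al,psi)
    tw=np.degrees(R.from_matrix(R0.T@M).as_rotvec());of=R0.T@(p-p0)
    return tw,of
def show(G,al,psi,n=None):
    tw,of=rel(G,al,psi)
    k=max(np.linalg.norm(tw)/10.5,np.linalg.norm(of)/.06)
    print('twist',tw.round(1).tolist(),'off',of.round(4).tolist(),'rows',round(k,1))
def st():
    p0,R0,s=cur();d=R0[:,1]
    print('t',round(s['time_s'],2),'G',(p0+.006*d).round(4),'d',d.round(3),'alpha',round(float(np.degrees(np.arctan2(d[0],-d[2]))),1),'q',s['q'].round(1),'F',s['force'].round(1),'w',round(s['grip_width'],3))
E
python3 - <<'E'
from plan import *
st();show([.34,-.192,.27],20,0.3)
show([.384,-.192,.20],45,0.3)
E
```

```text
t 0.6 G [ 0.1206 -0.5109  0.2503] d [-0.  0. -1.] alpha -0.0 q [-76.7  14.9  -7.9  67.2  -0.   90. ] F [-0.5 -0.5  0.2] w 1.0
twist [16.9, -76.2, 13.4] off [-0.2848, -0.0193, -0.2605] rows 7.5
twist [37.9, -72.8, 30.1] off [-0.3255, 0.0521, -0.2508] rows 8.3
```

>>> {"method": "drive_tool", "body": {
  "twist": [
    [2.1,-9.5,1.7],
    [4.2,-19,3.4],
    [6.3,-28.5,5.1],
    [8.4,-38,6.8],
    [10.5,-47.5,8.5]
  ],
  "offset": [
    [-0.036,-0.002,-0.033],
    [-0.072,-0.005,-0.066],
    [-0.108,-0.007,-0.099],
    [-0.144,-0.01,-0.132],
    [-0.178,-0.012,-0.163]
  ],
  "grip": [0,0,0,0,0]
}}

```text
time_s: 1.23
eef_pos: [0.257, -0.3099, 0.2687]
tcp_rot: [-77.2, 3.4, -118.3]
force: [0.9, 0.4, -0.0]
grip_width: 1.001
```

```bash
python3 - <<'E'
from plan import *
st();show([.34,-.192,.27],20,0.3)
show([.384,-.192,.18],45,0.3)
E
```

```text
t 1.23 G [ 0.2584 -0.3102  0.2628] d [ 0.222 -0.055 -0.973] alpha 12.9 q [-56.9  -4.6 -29.6  55.2   9.   62.5] F [ 0.9  0.4 -0. ] w 1.001
twist [6.2, -28.4, 4.9] off [-0.1423, 0.0048, 0.0146] rows 2.8
twist [30.7, -27.0, 11.1] off [-0.1567, 0.103, 0.03] rows 4.0
```

>>> {"method": "drive_tool", "body": {
  "twist": [
    [6.1,-5.4,2.2],
    [12.3,-10.8,4.4],
    [18.4,-16.2,6.7],
    [24.6,-21.6,8.9],
    [30.7,-27,11.1]
  ],
  "offset": [
    [-0.031,0.02,0.006],
    [-0.063,0.041,0.012],
    [-0.094,0.062,0.018],
    [-0.125,0.082,0.024],
    [-0.157,0.103,0.03]
  ],
  "grip": [0.45,0.45,0.45,0.45,0.45]
}}

```text
time_s: 1.85
eef_pos: [0.3804, -0.1911, 0.1849]
tcp_rot: [-44.7, -0.2, -89.5]
force: [1.0, -1.4, -1.2]
grip_width: 0.55
```

```bash
python3 - <<'E'
from plan import *
st()
show([.400,-.192,.118],47,0.3)
show([.453,-.192,.0605],45,0.3)
E
```

```text
t 1.85 G [ 0.3847 -0.1911  0.1807] d [ 0.711  0.004 -0.703] alpha 45.3 q [-48.4  -7.6 -63.8   0.   32.3  51. ] F [ 1.  -1.4 -1.2] w 0.55
twist [1.7, 0.3, -0.0] off [0.0008, 0.055, -0.0339] rows 1.1
twist [-0.3, 0.3, 0.0] off [0.0011, 0.1331, -0.0373] rows 2.3
```

>>> {"method": "drive_tool", "body": {
  "twist": [
    [0,0.3,0],
    [0,0.3,0],
    [0,0.3,0],
    [0,0.3,0]
  ],
  "offset": [
    [0.001,0.02,-0.02],
    [0.001,0.045,-0.037],
    [0.001,0.07,-0.037],
    [0.001,0.085,-0.037]
  ],
  "grip": [0.45,0.45,0.45,0.45]
}}

```text
time_s: 2.35
eef_pos: [0.4153, -0.1921, 0.098]
tcp_rot: [-44.7, 0.0, -89.7]
force: [0.1, 0.4, -0.1]
grip_width: 0.547
```

```bash
python3 - <<'E'
from plan import *
st()
show([.453,-.192,.0605],45,0.3)
p,d=snap("side","b_side");print(masks_of("side","handle_grip")[0]['uv'])
cv2.imwrite("pics/b_sidec.png",cv2.resize(p[150:330,150:400],None,fx=3,fy=3,interpolation=cv2.INTER_CUBIC)[:,:,::-1])
E
```

```text
t 2.35 G [ 0.4195 -0.1921  0.0938] d [ 0.71   0.004 -0.704] alpha 45.3 q [-43.3   9.8 -72.1 -28.2  29.3  56.2] F [ 0.1  0.4 -0.1] w 0.547
twist [-0.3, -0.0, -0.0] off [0.0001, 0.0472, -0.0] rows 0.8
[243.8, 247.6]
```

View pics/b_sidec.png

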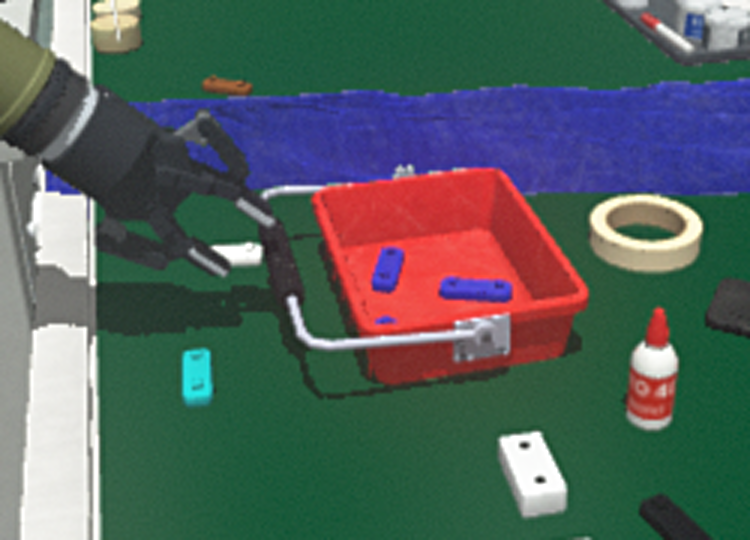

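The side crop shows the fingers straddling the grip line, which sits at about (280,265) in the crop. The upper finger will pass above it and the lower one below. J3 is near its range limit, so I'll ease the pitch to 38° as I move in.

```bash
python3 - <<'E'
from plan import *
show([.435,-.192,.080],40,0.3)
show([.453,-.192,.0605],38,0.3)
E
```

```text
twist [-5.2, -0.0, -0.1] off [0.0002, 0.0206, 0.0017] rows 0.5
twist [-7.2, -0.0, -0.1] off [0.0003, 0.0471, 0.0007] rows 0.8
```

>>> {"method": "drive_tool", "body": {
  "twist": [
    [-5.2,0,0],
    [-7.2,0,0],
    [-7.2,0,0]
  ],
  "offset": [
    [0,0.02,0.001],
    [0,0.037,0.001],
    [0,0.047,0.001]
  ],
  "grip": [0.45,0.45,0.45]
}}

```text
time_s: 2.82
eef_pos: [0.4509, -0.1923, 0.0667]
tcp_rot: [-51.8, -0.0, -89.6]
force: [-0.3, 0.1, -0.3]
grip_width: 0.55
```

```bash
python3 - <<'E'
from plan import *
st()
P=np.array([.5887,-.1917,.052])
for th in (10,20,30,40,50,52):
    t=np.radians(th);G=P+.135*np.array([-np.cos(t),0,np.sin(t)]);print(th,G.round(4));show(G,38,0.3)
p,d=snap("side","c_side")
cv2.imwrite("pics/c_sidec.png",cv2.resize(p[150:330,150:400],None,fx=3,fy=3,interpolation=cv2.INTER_CUBIC)[:,:,::-1])
E
```

```text
t 2.83 G [ 0.4546 -0.1923  0.0619] d [ 0.618  0.004 -0.786] alpha 38.2 q [-35.8  13.8 -65.6 -21.8  21.4  60.1] F [-0.3  0.1 -0.3] w 0.55
10 [ 0.4558 -0.1917  0.0754]
twist [-0.2, 0.1, -0.0] off [-0.0006, -0.0099, 0.0092] rows 0.2
20 [ 0.4618 -0.1917  0.0982]
twist [-0.2, 0.1, -0.0] off [-0.0005, -0.024, 0.0281] rows 0.6
30 [ 0.4718 -0.1917  0.1195]
twist [-0.2, 0.1, -0.0] off [-0.0004, -0.0346, 0.0491] rows 1.0
40 [ 0.4853 -0.1917  0.1388]
twist [-0.2, 0.1, -0.0] off [-0.0003, -0.0415, 0.0716] rows 1.4
50 [ 0.5019 -0.1917  0.1554]
twist [-0.2, 0.1, -0.0] off [-0.0002, -0.0442, 0.095] rows 1.7
52 [ 0.5056 -0.1917  0.1584]
twist [-0.2, 0.1, -0.0] off [-0.0002, -0.0443, 0.0997] rows 1.8
```

View pics/c_sidec.png

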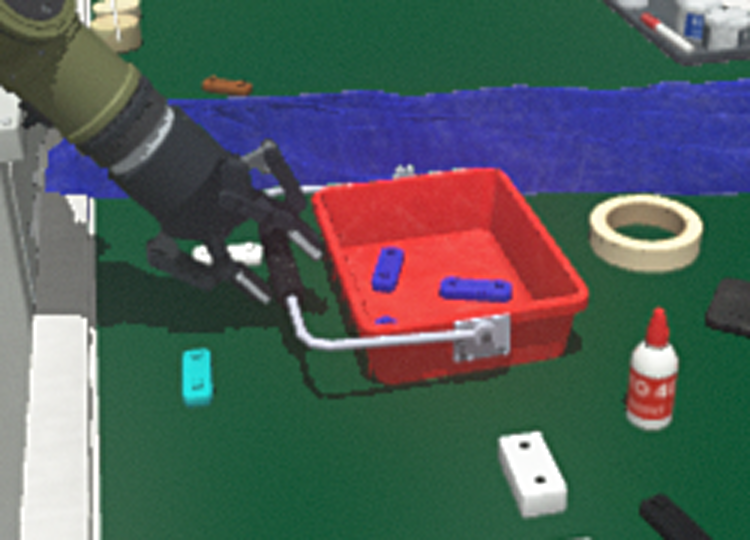

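The fingers straddle the grip at about (285,270) in the crop. Now I swing it up caged, with a loose gap, along the arc.

>>> {"method": "drive_tool", "body": {
  "twist": [
    [0,0,0],
    [0,0,0],
    [0,0,0],
    [0,0,0],
    [0,0,0]
  ],
  "offset": [
    [0,0.002,0],
    [0,-0.004,0.005],
    [0,-0.008,0.009],
    [0,-0.016,0.018],
    [0,-0.022,0.028]
  ],
  "grip": [0.6,0.6,0.6,0.6,0.6]
}}

```text
time_s: 3.5
eef_pos: [0.4564, -0.1912, 0.0994]
tcp_rot: [-52.1, 0.1, -89.7]
force: [-4.2, -0.7, -0.6]
grip_width: 0.397
```

```bash
python3 - <<'E'
from plan import *
st()
P=np.array([.5887,-.1917,.052])
for th in (25,30,35,40,45,50,52):
    t=np.radians(th);G=P+.135*np.array([-np.cos(t),0,np.sin(t)]);print(th,G.round(4));show(G,38,0.3)
p,d=snap("side","d_side")
cv2.imwrite("pics/d_sidec.png",cv2.resize(p[150:330,150:400],None,fx=3,fy=3,interpolation=cv2.INTER_CUBIC)[:,:,::-1])
E
```

```text
t 3.5 G [ 0.4601 -0.1912  0.0946] d [ 0.614  0.004 -0.789] alpha 37.9 q [-35.    8.8 -61.9 -13.   20.8  60.9] F [-4.2 -0.7 -0.6] w 0.397
25 [ 0.4663 -0.1917  0.1091]
twist [0.1, -0.1, -0.1] off [0.0005, -0.0075, 0.0138] rows 0.3
30 [ 0.4718 -0.1917  0.1195]
twist [0.1, -0.1, -0.1] off [0.0005, -0.0124, 0.0245] rows 0.5
35 [ 0.4781 -0.1917  0.1294]
twist [0.1, -0.1, -0.1] off [0.0005, -0.0164, 0.0356] rows 0.7
40 [ 0.4853 -0.1917  0.1388]
twist [0.1, -0.1, -0.1] off [0.0005, -0.0194, 0.047] rows 0.8
45 [ 0.4932 -0.1917  0.1475]
twist [0.1, -0.1, -0.1] off [0.0006, -0.0213, 0.0586] rows 1.0
50 [ 0.5019 -0.1917  0.1554]
twist [0.1, -0.1, -0.1] off [0.0006, -0.0223, 0.0703] rows 1.2
52 [ 0.5056 -0.1917  0.1584]
twist [0.1, -0.1, -0.1] off [0.0006, -0.0224, 0.075] rows 1.3
```

View pics/d_sidec.png

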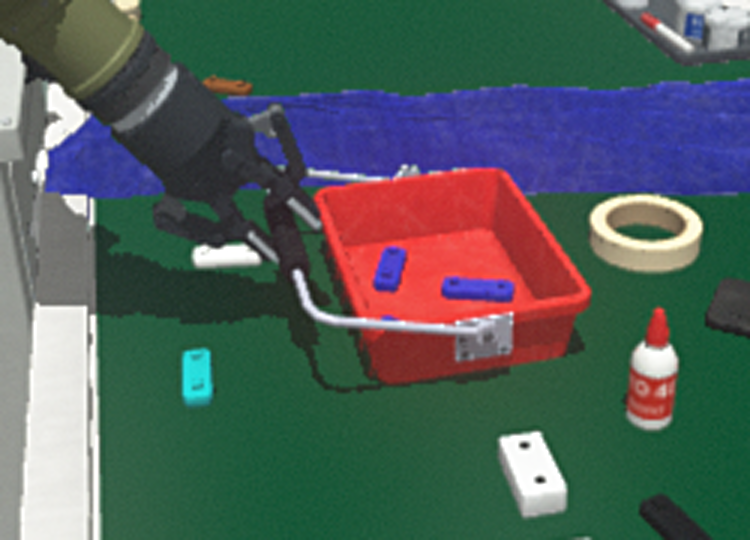

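The handle is rising with the fingers and the bin is flat. I continue to about 50°.

>>> {"method": "drive_tool", "body": {
  "twist": [
    [0,0,0],
    [0,0,0],
    [0,0,0],
    [0,0,0]
  ],
  "offset": [
    [0,-0.0075,0.014],
    [0,-0.0125,0.0245],
    [0,-0.0165,0.0355],
    [0,-0.0195,0.047]
  ],
  "grip": [0.6,0.6,0.6,0.6]
}}

```text
time_s: 4.05
eef_pos: [0.4829, -0.1916, 0.146]
tcp_rot: [-51.9, 0.0, -89.7]
force: [-2.0, -0.4, -0.6]
grip_width: 0.404
```

```bash
python3 - <<'E'
from plan import *
st()
P=np.array([.5887,-.1917,.052])
for th in (45,50,52):
    t=np.radians(th);G=P+.135*np.array([-np.cos(t),0,np.sin(t)]);print(th,G.round(4));show(G,38,0.3)
p,d=snap("side","e_side");W=cloud("side",d)
g=(p.max(-1)<80)&(W[...,2]>.045)&(abs(W[...,1]+.235)<.01)&(W[...,0]>.42)&(W[...,0]<.6);print(g.sum(),np.median(W[g],0))
cv2.imwrite("pics/e_sidec.png",cv2.resize(p[150:330,150:400],None,fx=3,fy=3,interpolation=cv2.INTER_CUBIC)[:,:,::-1])
E
```

```text
t 4.05 G [ 0.4866 -0.1916  0.1413] d [ 0.616  0.004 -0.787] alpha 38.1 q [-32.6   4.6 -55.4  -3.3  19.6  63. ] F [-2.  -0.4 -0.6] w 0.404
45 [ 0.4932 -0.1917  0.1475]
twist [-0.1, -0.0, -0.0] off [0.0002, -0.0008, 0.009] rows 0.2
50 [ 0.5019 -0.1917  0.1554]
twist [-0.1, -0.0, -0.0] off [0.0002, -0.0017, 0.0208] rows 0.3
52 [ 0.5056 -0.1917  0.1584]
twist [-0.1, -0.0, -0.0] off [0.0002, -0.0018, 0.0255] rows 0.4
71 [ 0.47400133 -0.22919324  0.14413647]
```

View pics/e_sidec.png

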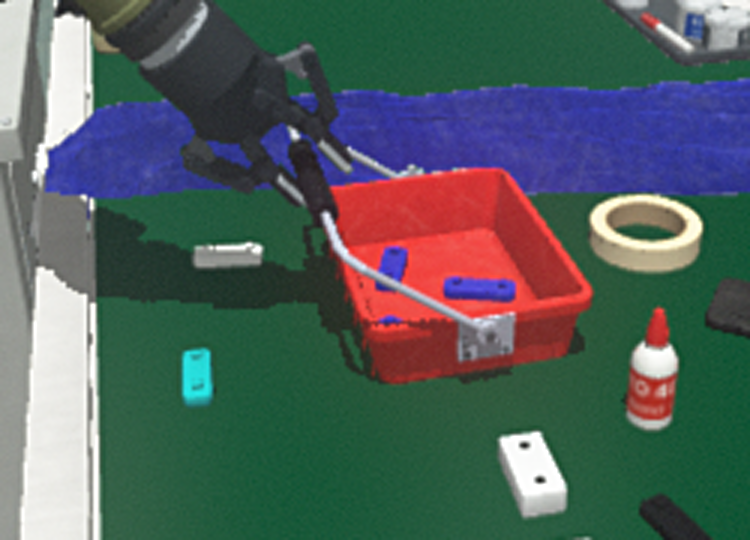

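The handle is at about 38° and the bin is flat. I'll go to 50° and pinch.

>>> {"method": "drive_tool", "body": {
  "twist": [
    [0,0,0],
    [0,0,0],
    [0,0,0],
    [0,0,0],
    [0,0,0]
  ],
  "offset": [
    [0,-0.001,0.009],
    [0,-0.0015,0.02],
    [0,-0.0015,0.022],
    [0,-0.0015,0.022],
    [0,-0.0015,0.022]
  ],
  "grip": [0.6,0.6,0.7,0.85,0.9]
}}

```text
time_s: 4.72
eef_pos: [0.5023, -0.1925, 0.1637]
tcp_rot: [-51.6, -0.1, -89.6]
force: [0.4, -0.6, 3.1]
grip_width: 0.177
```

```bash
cat > look.py <<'E'
from plan import *
import sys
def look(tag):
    st(); Z={}
    for n in("top","side"):
        p,d=snap(n,f"{tag}_{n}");Z[n]=(p,d)
        W=cloud(n,d);hsv=cv2.cvtColor(p,cv2.COLOR_RGB2HSV)
        red=((hsv[...,0]<8)|(hsv[...,0]>172))&(hsv[...,1]>120)&(d>0)&(W[...,0]>.3)&(W[...,0]<.75)&(W[...,2]<.3)&~((np.hypot(W[...,0]-.695,W[...,1]+.377)<.04))
        k,lab,stt,ce=cv2.connectedComponentsWithStats(red.astype(np.uint8))
        m=np.isin(lab,[i for i in range(1,k) if stt[i,4]>150])
        q=W[m];zt=np.percentile(q[:,2],97);r=q[q[:,2]>zt-.012]
        c,s,a=cv2.minAreaRect((r[:,:2]*1000).astype(np.float32))
        A=np.c_[r[:,:2]-r[:,:2].mean(0),np.ones(len(r))];pl=np.linalg.lstsq(A,r[:,2],rcond=None)[0]
        print(n,'rim c',np.round(c,1),'s',np.round(s,1),'a',round(a,2),'z',np.median(r[:,2]).round(4),'slope',pl[:2].round(4))
    a=cv2.resize(Z['side'][0][150:400,150:430],(560,500));b=cv2.resize(Z['top'][0][150:290,270:500],None,fx=1.04,fy=1.04) 
    cv2.imwrite(f"pics/{tag}.png",a[:,:,::-1]);return Z
if __name__=="__main__": look(sys.argv[1])
E
python3 look.py f;python3 - <<'E'
from plan import *
P=np.array([.5887,-.1917,.052])
for th in (52,60,70,80,88,91):
    t=np.radians(th);G=P+.135*np.array([-np.cos(t),0,np.sin(t)]);print(th,G.round(4));show(G,90-th,0.3)
E
```

```text
t 4.72 G [ 0.5061 -0.1924  0.159 ] d [ 0.621  0.003 -0.784] alpha 38.4 q [-31.2   4.2 -52.3  -0.6  18.9  64.2] F [ 0.4 -0.6  3.1] w 0.177
top rim c [ 598.7 -191.9] s [168.6 233.7] a 0.16 z 0.0625 slope [-0.0723  0.0007]
side rim c [ 590.8 -196. ] s [183.7 241.1] a 0.39 z 0.0618 slope [-0.012  -0.0072]
52 [ 0.5056 -0.1917  0.1584]
twist [-0.4, 0.1, 0.0] off [-0.0007, 0.0002, -0.0006] rows 0.0
60 [ 0.5212 -0.1917  0.1689]
twist [-8.4, 0.1, 0.0] off [-0.0006, 0.0017, 0.019] rows 0.8
70 [ 0.5425 -0.1917  0.1789]
twist [-18.4, 0.1, 0.0] off [-0.0004, 0.0074, 0.0429] rows 1.8
80 [ 0.5653 -0.1917  0.1849]
twist [-28.4, 0.1, 0.1] off [-0.0003, 0.0171, 0.0654] rows 2.7
88 [ 0.584  -0.1917  0.1869]
twist [-36.4, 0.1, 0.1] off [-0.0001, 0.0277, 0.082] rows 3.5
91 [ 0.5911 -0.1917  0.187 ]
twist [-39.4, 0.1, 0.1] off [-0.0001, 0.0322, 0.0879] rows 3.8
```

View pics/f.png

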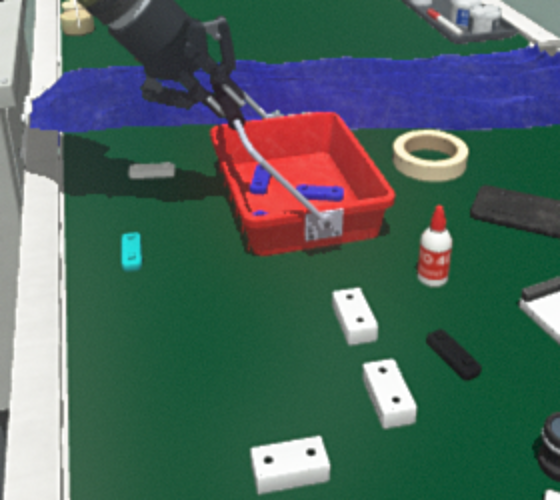

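The grip is pinched at 15 mm wide and the handle is at about 52°. Bin flat. Next I do the rigid swing about the pivot, turning the tool with it.

```bash
python3 - <<'E'
from plan import *
P=np.array([.589,-.192,.0515])
for th in (56,60,64,68,72):
    t=np.radians(th);G=P+.1355*np.array([-np.cos(t),0,np.sin(t)]);show(G,90-th,0.3)
E
```

```text
twist [-4.4, 0.1, 0.0] off [-0.0004, 0.0006, 0.0092] rows 0.4
twist [-8.4, 0.1, 0.0] off [-0.0003, 0.0017, 0.019] rows 0.8
twist [-12.4, 0.1, 0.0] off [-0.0002, 0.0035, 0.0287] rows 1.2
twist [-16.4, 0.1, 0.0] off [-0.0002, 0.006, 0.0382] rows 1.6
twist [-20.4, 0.1, 0.0] off [-0.0001, 0.0091, 0.0476] rows 1.9
```

>>> {"method": "drive_tool", "body": {
  "twist": [
    [-4.4,0,0],
    [-8.4,0,0],
    [-12.4,0,0],
    [-16.4,0,0],
    [-20.4,0,0]
  ],
  "offset": [
    [0,0.0006,0.0092],
    [0,0.0017,0.019],
    [0,0.0035,0.0287],
    [0,0.006,0.0382],
    [0,0.0091,0.0476]
  ],
  "grip": [0.9,0.9,0.9,0.9,0.9]
}}

```text
time_s: 5.45
eef_pos: [0.5461, -0.1923, 0.1881]
tcp_rot: [-72.0, -0.1, -89.6]
force: [-1.1, 0.7, 5.1]
grip_width: 0.179
```

```bash
python3 look.py g;python3 - <<'E'
from plan import *
P=np.array([.589,-.192,.0515])
for th in (72,76,80,84,88,91):
    t=np.radians(th);G=P+.1355*np.array([-np.cos(t),0,np.sin(t)]);print(th,G.round(4));show(G,90-th,0.3)
E
```

```text
t 5.45 G [ 0.548  -0.1923  0.1824] d [ 0.31  -0.    -0.951] alpha 18.1 q [-22.9  11.9 -25.9  35.5   6.9  67.7] F [-1.1  0.7  5.1] w 0.179
top rim c [ 591.2 -191.9] s [181.8 233.6] a 0.07 z 0.0628 slope [-0.0856 -0.0108]
side rim c [ 593.3 -197. ] s [182.6 244.3] a 0.59 z 0.0618 slope [-0.0036 -0.0085]
72 [ 0.5471 -0.192   0.1804]
twist [-0.1, 0.2, 0.2] off [-0.001, 0.0012, -0.0031] rows 0.1
76 [ 0.5562 -0.192   0.183 ]
twist [-4.1, 0.2, 0.2] off [-0.0009, 0.0015, 0.0067] rows 0.4
80 [ 0.5655 -0.192   0.1849]
twist [-8.1, 0.2, 0.2] off [-0.0008, 0.0026, 0.0165] rows 0.8
84 [ 0.5748 -0.192   0.1863]
twist [-12.1, 0.2, 0.2] off [-0.0007, 0.0043, 0.0263] rows 1.2
88 [ 0.5843 -0.192   0.1869]
twist [-16.1, 0.2, 0.2] off [-0.0007, 0.0068, 0.0358] rows 1.5
91 [ 0.5914 -0.192   0.187 ]
twist [-19.1, 0.2, 0.2] off [-0.0006, 0.009, 0.0429] rows 1.8
```

View pics/g.png

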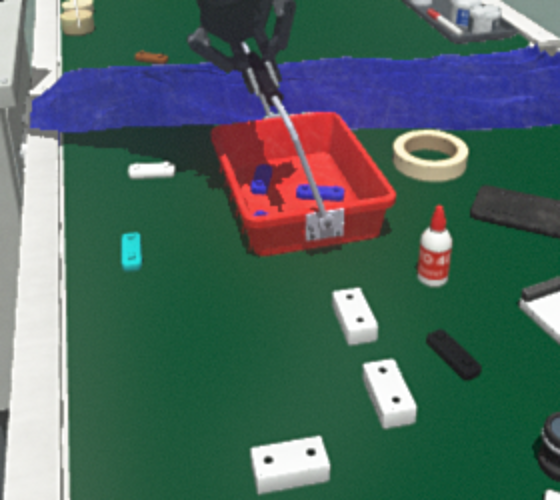

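The bin is still flat; it slid about 2 mm in +x. I'm now pressing down with about 5 N, which helps. I'll finish the swing around the updated pivot.

```bash
python3 - <<'E'
from plan import *
P=np.array([.591,-.192,.0515])
for th in (76,80,84,88,91.5):
    t=np.radians(th);G=P+.136*np.array([-np.cos(t),0,np.sin(t)]);show(G,90-th,0.3)
E
```

```text
twist [-4.1, 0.2, 0.2] off [-0.0009, 0.0017, 0.0087] rows 0.4
twist [-8.1, 0.2, 0.2] off [-0.0008, 0.0027, 0.0185] rows 0.8
twist [-12.1, 0.2, 0.2] off [-0.0007, 0.0045, 0.0283] rows 1.2
twist [-16.1, 0.2, 0.2] off [-0.0006, 0.0069, 0.0379] rows 1.5
twist [-19.6, 0.2, 0.2] off [-0.0006, 0.0096, 0.0461] rows 1.9
```

>>> {"method": "drive_tool", "body": {
  "twist": [
    [-4.1,0.1,0],
    [-8.1,0.1,0.1],
    [-12.1,0.1,0.1],
    [-16.1,0.1,0.1],
    [-19.6,0.1,0.1]
  ],
  "offset": [
    [0,0.0017,0.0087],
    [0,0.0027,0.0185],
    [0,0.0045,0.0283],
    [0,0.0069,0.0379],
    [0,0.0096,0.0461]
  ],
  "grip": [0.9,0.9,0.9,0.9,0.9]
}}

```text
time_s: 6.18
eef_pos: [0.595, -0.1924, 0.1958]
tcp_rot: [-91.5, -0.1, -89.6]
force: [-9.6, 2.3, 25.4]
grip_width: 0.176
```

```bash
python3 look.py i;python3 - <<'E'
from plan import *
P=np.array([.591,-.192,.0515])
for th in (90,91.5):
    t=np.radians(th);G=P+.136*np.array([-np.cos(t),0,np.sin(t)]);print(th,G.round(4));show(G,90-th,0.3)
E
```

```text
t 6.17 G [ 0.5949 -0.1924  0.1898] d [-0.025 -0.002 -1.   ] alpha -1.5 q [-17.7  27.3   2.   66.1  -0.6  72. ] F [-9.6  2.3 25.4] w 0.176
top rim c [ 593.2 -129.6] s [108.6 180.2] a 89.52 z 0.0631 slope [-0.0683 -0.2087]
side rim c [ 594.5 -196.7] s [182.7 239.7] a 0.28 z 0.0625 slope [-0.0132 -0.0033]
90 [ 0.591  -0.192   0.1875]
twist [1.4, 0.1, 0.1] off [-0.0005, 0.0029, -0.0046] rows 0.1
91.5 [ 0.5946 -0.192   0.1875]
twist [-0.1, 0.1, 0.1] off [-0.0005, 0.0028, -0.0009] rows 0.0
```

View pics/i.png

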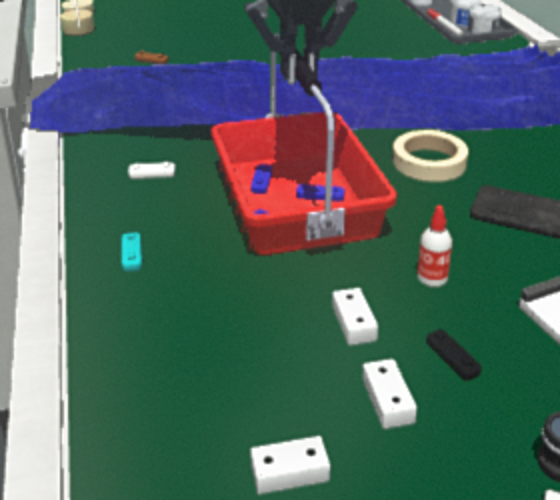

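The handle looks upright and the bin is flat. I'm pressing down with 25 N, so I'll relieve that first and then measure the handle rod's angle.

>>> {"method": "drive_tool", "body": {
  "twist": [
    [0.7,0,0],
    [1.4,0,0],
    [1.4,0,0]
  ],
  "offset": [
    [0,-0.001,-0.001],
    [0,-0.002,-0.002],
    [0,-0.002,-0.002]
  ],
  "grip": [0.9,0.9,0.9]
}}

```text
time_s: 6.65
eef_pos: [0.5917, -0.1922, 0.1962]
tcp_rot: [-90.3, -0.1, -89.6]
force: [0.0, -0.6, -7.0]
grip_width: 0.18
```

```bash
cat > rod.py <<'E'
from look import *
def rod(d,n="side",yc=None):
    W=cloud(n,d)
    p=None
    for y in yc:
        m=(abs(W[...,1]-y)<.012)&(W[...,2]>.085)&(W[...,2]<.165)&(abs(W[...,0]-.59)<.03)
        q=W[m]
        if m.sum()>8:
            k=np.polyfit(q[:,2],q[:,0],1);print('rod y',y,m.sum(),'tilt deg',np.degrees(np.arctan(k[0])).round(2),'x at z=.052',np.polyval(k,.052).round(4))
if __name__=="__main__":
    Z=look(sys.argv[1]);rod(Z['side'][1],"side",[-.316,-.068])
E
python3 rod.py j
```

```text
t 6.65 G [ 0.5917 -0.1922  0.1902] d [-0.005 -0.001 -1.   ] alpha -0.3 q [-17.9  26.2   0.2  64.2  -0.1  71.7] F [ 0.  -0.6 -7. ] w 0.18
top rim c [ 590.6 -130.9] s [111.4 180.2] a 89.48 z 0.0631 slope [-0.0706 -0.2763]
side rim c [ 592.2 -196.3] s [182.8 242.5] a 0.11 z 0.0625 slope [-0.0032 -0.0061]
rod y -0.316 99 tilt deg -0.71 x at z=.052 0.5934
rod y -0.068 67 tilt deg -0.54 x at z=.052 0.5919
```

The rod is upright: tilt is −0.5 to −0.7° on both sides, within noise. The tool already carries about 7 N, which matches a 0.7 kg bin. I lift straight up.

>>> {"method": "drive_tool", "body": {
  "twist": [
    [0,0,0],
    [0,0,0],
    [0,0,0],
    [0,0,0],
    [0,0,0]
  ],
  "offset": [
    [0,-0.008,0],
    [0,-0.022,0],
    [0,-0.04,0],
    [0,-0.055,0],
    [0,-0.06,0]
  ],
  "grip": [0.9,0.9,0.9,0.9,0.9]
}}

```text
time_s: 7.38
eef_pos: [0.5936, -0.1925, 0.2588]
tcp_rot: [-90.0, -0.1, -89.6]
force: [-0.5, -0.4, -7.4]
grip_width: 0.178
```

```bash
python3 look.py k;python3 - <<'E'
from plan import *
show([.50,-.205,.25],0,-.5)
E
```

```text
t 7.38 G [ 0.5936 -0.1925  0.2528] d [-0.    -0.003 -1.   ] alpha -0.0 q [-17.9  24.8   7.3  72.5  -0.1  71.7] F [-0.5 -0.4 -7.4] w 0.178
top rim c [ 593.7 -132.5] s [112.8 182.9] a 89.55 z 0.1257 slope [-0.0663 -0.2203]
side rim c [ 593.6 -194.7] s [181. 237.] a 0.3 z 0.1243 slope [-0.0018 -0.0043]
twist [0.1, 0.9, 0.1] off [0.0121, 0.0019, -0.0932] rows 1.6
```

View pics/k.png

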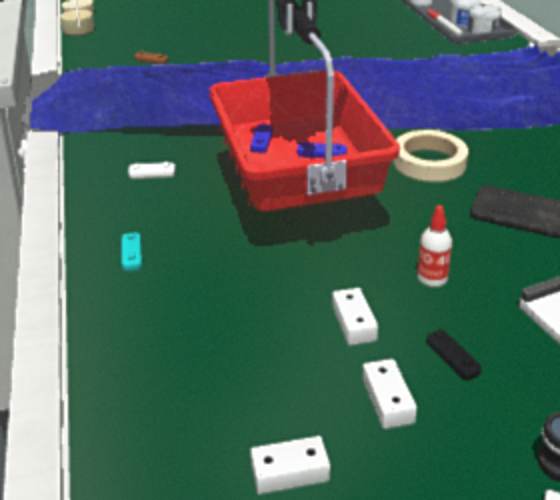

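The bin hangs level, about 61 mm up, with its clips inside. I move back in −x first to stay clear of the glue bottle.

>>> {"method": "drive_tool", "body": {
  "twist": [
    [0,0.2,0],
    [0,0.4,0],
    [0,0.6,0],
    [0,0.8,0],
    [0,0.9,0]
  ],
  "offset": [
    [0.002,0,-0.012],
    [0.004,0,-0.035],
    [0.007,0,-0.06],
    [0.01,0,-0.083],
    [0.012,0,-0.093]
  ],
  "grip": [0.9,0.9,0.9,0.9,0.9]
}}

```text
time_s: 8.1
eef_pos: [0.4975, -0.2047, 0.2573]
tcp_rot: [-90.3, -0.1, -90.6]
force: [-0.4, 0.4, -7.8]
grip_width: 0.176
```

```bash
python3 - <<'E'
from plan import *
st();show([.4844,-.32,.25],0,-1.2)
E
```

```text
t 8.1 G [ 0.4975 -0.2047  0.2513] d [-0.004 -0.001 -1.   ] alpha -0.3 q [-22.3  16.3  -5.8  68.1  -0.2  68.3] F [-0.4  0.4 -7.8] w 0.176
twist [0.3, 0.6, 0.1] off [0.1154, 0.0015, -0.012] rows 1.9
```

>>> {"method": "drive_tool", "body": {
  "twist": [
    [0,0.1,0],
    [0.1,0.3,0],
    [0.2,0.4,0],
    [0.3,0.5,0],
    [0.3,0.6,0]
  ],
  "offset": [
    [0.012,0,-0.001],
    [0.036,0,-0.004],
    [0.065,0,-0.007],
    [0.095,0.001,-0.01],
    [0.12,0.001,-0.012]
  ],
  "grip": [0.9,0.9,0.9,0.9,0.9]
}}

```text
time_s: 8.72
eef_pos: [0.4848, -0.3268, 0.2561]
tcp_rot: [-89.9, -0.1, -91.2]
force: [0.2, 2.0, -6.7]
grip_width: 0.176
```

```bash
python3 - <<'E'
from plan import *
st();show([.4844,-.4512,.25],0,-1.84)
E
```

```text
t 8.72 G [ 0.4848 -0.3269  0.2501] d [ 0.001 -0.002 -1.   ] alpha 0.1 q [-34.   20.7   0.5  69.7  -0.1  57.3] F [ 0.2  2.  -6.7] w 0.176
twist [-0.1, 0.6, 0.1] off [0.1243, 0.0003, 0.0022] rows 2.1
```

>>> {"method": "drive_tool", "body": {
  "twist": [
    [0,0.2,0],
    [0,0.4,0],
    [-0.1,0.5,0],
    [-0.1,0.6,0],
    [-0.1,0.6,0]
  ],
  "offset": [
    [0.026,0,0.0005],
    [0.06,0,0.001],
    [0.092,0,0.0015],
    [0.114,0,0.002],
    [0.122,0,0.002]
  ],
  "grip": [0.9,0.9,0.9,0.9,0.9]
}}

```text
time_s: 9.35
eef_pos: [0.4845, -0.4514, 0.2555]
tcp_rot: [-90.0, -0.2, -91.9]
force: [-0.5, 1.2, -6.7]
grip_width: 0.178
```

>>> {"method": "drive_tool", "body": {
  "twist": [
    [0,0,0],
    [0,0,0]
  ],
  "offset": [
    [0,0,0],
    [0,0,0]
  ],
  "grip": [0.9,0.9]
}}

```text
time_s: 9.6
eef_pos: [0.4846, -0.4507, 0.2551]
tcp_rot: [-90.0, -0.1, -91.9]
force: [0.1, 0.5, -7.0]
grip_width: 0.176
```

```bash
python3 look.py l; python3 - <<'E'
from plan import *
from look import *
show([.4844,-.4512,.25],0,-1.84)
# bin rim from top view via rays at rim height
p,d=snapshot("top");cv2.imwrite("pics/l2.png",cv2.resize(p[150:300,330:530],None,fx=3,fy=3,interpolation=cv2.INTER_CUBIC)[:,:,::-1])
E
```

```text
t 9.6 G [ 0.4846 -0.4507  0.2491] d [-0.001 -0.002 -1.   ] alpha -0.0 q [-42.9  28.8  13.4  74.6  -0.1  49. ] F [ 0.1  0.5 -7. ] w 0.176
top rim c [ 484.8 -450.3] s [235.6 182.1] a 88.27 z 0.1224 slope [0.0081 0.0236]
side rim c [ 485.5 -454.2] s [242.2 181.4] a 88.04 z 0.122 slope [-0.0015 -0.0068]
twist [0.0, -0.0, 0.1] off [0.0008, -0.0005, -0.0003] rows 0.0
```

View pics/l2.png

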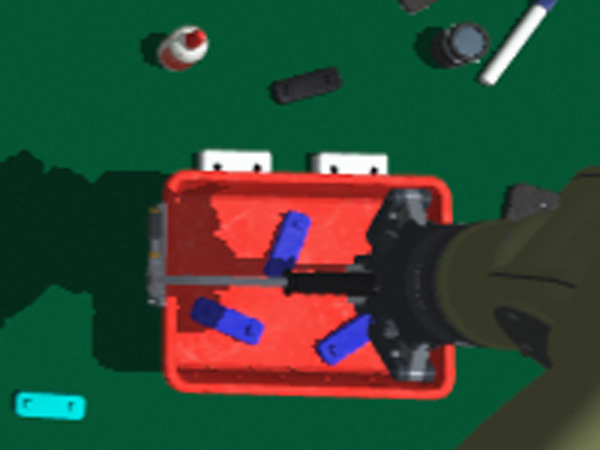

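View pics/l.png

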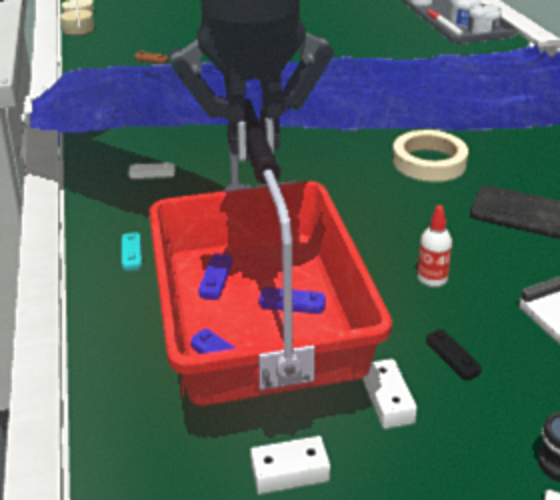

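The bin hangs level over the bay: centre (0.4848, −0.4503), yaw −1.7°, three clips inside, and about 3–5 mm clear of each stop in plan. I lower it.

>>> {"method": "drive_tool", "body": {
  "twist": [
    [0,0,0],
    [0,0,0],
    [0,0,0],
    [0,0,0],
    [0,0,0]
  ],
  "offset": [
    [0.001,0.01,0],
    [0.001,0.024,0],
    [0.001,0.038,0],
    [0.001,0.048,0],
    [0.001,0.052,0]
  ],
  "grip": [0.9,0.9,0.9,0.9,0.9]
}}

```text
time_s: 10.38
eef_pos: [0.4841, -0.4512, 0.2022]
tcp_rot: [-90.1, -0.1, -91.8]
force: [-0.1, 0.8, -7.4]
grip_width: 0.176
```

>>> {"method": "drive_tool", "body": {
  "twist": [
    [0,0,0],
    [0,0,0],
    [0,0,0]
  ],
  "offset": [
    [0,0.002,0],
    [0,0.004,0],
    [0,0.005,0]
  ],
  "grip": [0.9,0.9,0.9]
}}

```text
time_s: 10.75
eef_pos: [0.4843, -0.4514, 0.1975]
tcp_rot: [-90.1, -0.1, -91.8]
force: [0.7, 0.1, -7.3]
grip_width: 0.179
```

```bash
python3 look.py m
```

```text
t 10.75 G [ 0.4843 -0.4514  0.1915] d [-0.001 -0.002 -1.   ] alpha -0.1 q [-42.9  30.    6.8  66.9  -0.1  48.9] F [ 0.7  0.1 -7.3] w 0.179
top rim c [ 484.  -451.2] s [234.9 181.7] a 88.25 z 0.0649 slope [-0.001   0.0141]
side rim c [ 484.9 -454.6] s [243.8 181.7] a 88.01 z 0.064 slope [-0.0019 -0.0094]
```

View pics/m.png

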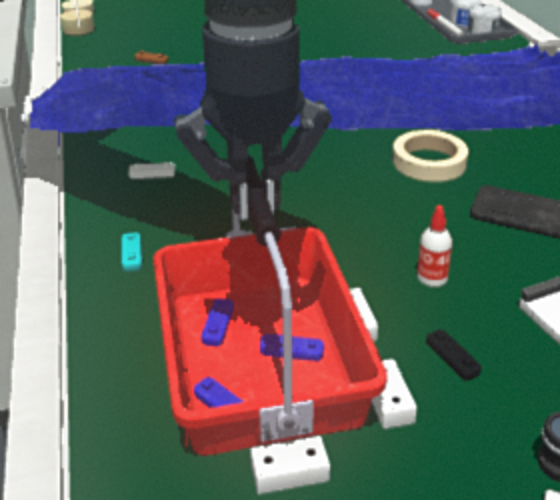

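About 1–2 mm remain, since the weight is still on the tool. I ease the rest down and shift about 1 mm toward the stops.

>>> {"method": "drive_tool", "body": {
  "twist": [
    [0,0,0],
    [0,0,0],
    [0,0,0]
  ],
  "offset": [
    [0,0.001,0.001],
    [0,0.002,0.001],
    [0,0.002,0.001]
  ],
  "grip": [0.9,0.9,0.9]
}}

```text
time_s: 11.22
eef_pos: [0.4857, -0.4517, 0.196]
tcp_rot: [-90.0, -0.1, -91.8]
force: [1.1, -0.8, -4.9]
grip_width: 0.173
```

>>> {"method": "drive_tool", "body": {
  "twist": [
    [0,0,0],
    [0,0,0],
    [0,0,0]
  ],
  "offset": [
    [0,0.0005,0],
    [0,0.001,0],
    [0,0.001,0]
  ],
  "grip": [0.9,0.9,0.9]
}}

```text
time_s: 11.6
eef_pos: [0.4859, -0.4518, 0.1956]
tcp_rot: [-90.0, -0.2, -91.8]
force: [0.8, -1.1, -2.2]
grip_width: 0.178
```

>>> {"method": "drive_tool", "body": {
  "twist": [
    [0,0,0],
    [0,0,0],
    [0,0,0],
    [0,0,0],
    [0,0,0]
  ],
  "offset": [
    [0,0.0007,0],
    [0,0.0007,0],
    [0,0.0005,0],
    [0,0.0005,0],
    [0,0.0005,0]
  ],
  "grip": [0.9,0.8,0.7,0.5,0.4]
}}

```text
time_s: 12.22
eef_pos: [0.486, -0.4519, 0.1953]
tcp_rot: [-90.0, -0.2, -91.8]
force: [0.5, -0.2, 0.2]
grip_width: 0.604
```

```bash
python3 look.py n
```

```text
t 12.22 G [ 0.486  -0.4519  0.1893] d [ 0.001 -0.003 -1.   ] alpha 0.0 q [-42.9  30.1   6.7  66.5  -0.1  49. ] F [ 0.5 -0.2  0.2] w 0.604
top rim c [ 485.9 -452.2] s [235.6 181.8] a 87.93 z 0.0632 slope [0.0214 0.017 ]
side rim c [ 486.5 -455.8] s [244.5 181.5] a 87.99 z 0.0625 slope [-0.0042 -0.0139]
```

View pics/n.png

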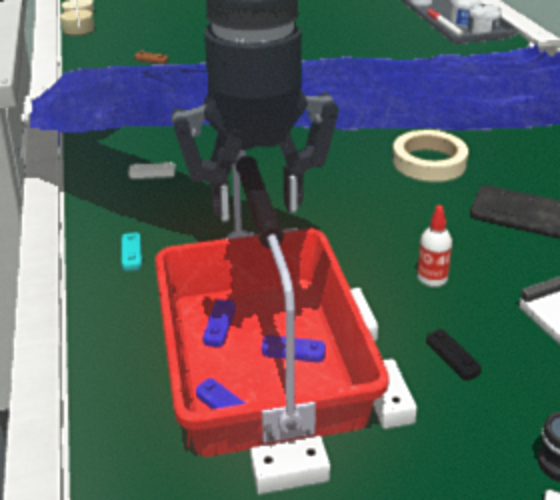

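Released. The handle stands upright between the open fingers and the bin is flat. I retreat upward.

>>> {"method": "drive_tool", "body": {
  "twist": [
    [0,0,0],
    [0,0,0],
    [0,0,0],
    [0,0,0],
    [0,0,0]
  ],
  "offset": [
    [0,-0.015,0],
    [0,-0.045,0],
    [0,-0.08,0],
    [0,-0.12,0],
    [0,-0.15,0]
  ],
  "grip": [0.4,0.4,0.4,0.4,0.4]
}}

```text
time_s: 12.95
eef_pos: [0.4861, -0.4515, 0.3485]
tcp_rot: [-89.8, -0.3, -91.8]
force: [1.2, 0.2, 0.0]
grip_width: 0.6
```

>>> {"method": "drive_tool", "body": {
  "twist": [
    [0,0,0],
    [0,0,0],
    [0,0,0],
    [0,0,0],
    [0,0,0]
  ],
  "offset": [
    [0,0,-0.03],
    [0,0,-0.08],
    [0,0,-0.13],
    [0,0,-0.17],
    [0,0,-0.18]
  ],
  "grip": [0.4,0.4,0.4,0.4,0.4]
}}

```text
time_s: 13.58
eef_pos: [0.3042, -0.4456, 0.3497]
tcp_rot: [-89.8, -0.4, -92.0]
force: [1.3, 0.3, 0.0]
grip_width: 0.599
```

```bash
python3 - <<'E'
from look import *
from fit import rays,rect
Z=look("o")
for n in Z:
    p,d=Z[n]
    W=cloud(n,d)
    for y in (-.452-.124,-.452+.124):
        m=(abs(W[...,1]-y)<.012)&(W[...,2]>.085)&(W[...,2]<.165)&(abs(W[...,0]-.487)<.05)
        if m.sum()>8:
            q=W[m];k=np.polyfit(q[:,2],q[:,0],1);print(n,'rod tilt',np.degrees(np.arctan(k[0])).round(2),m.sum())
    for nm in("masking_tape","glue_bottle","handle_grip"):
        r=masks_of(n,nm)
        if r: print(n,nm,np.round(r[0]['uv']),np.median(W[r[0]['region']&(d>0)],0).round(3))
p=Z['top'][0];cv2.imwrite("pics/o2.png",cv2.resize(p[150:300,330:530],None,fx=3,fy=3,interpolation=cv2.INTER_CUBIC)[:,:,::-1])
E
```

```text
t 13.57 G [ 0.3042 -0.4456  0.3437] d [ 0.004 -0.007 -1.   ] alpha 0.2 q [-55.7  14.9   5.9  80.6  -0.   36.3] F [1.3 0.3 0. ] w 0.599
top rim c [ 486.1 -448. ] s [243.5 181.7] a 88.1 z 0.0629 slope [0.0004 0.021 ]
side rim c [ 486.8 -455.6] s [243.8 181.7] a 88.09 z 0.0625 slope [-0.0042 -0.0172]
top rod tilt 0.57 20
top masking_tape [307. 122.] [ 0.804 -0.145  0.023]
top glue_bottle [392. 166.] [ 0.692 -0.371  0.057]
top handle_grip [436. 243.] [ 0.487 -0.438  0.194]
side rod tilt 0.18 192
side rod tilt -0.64 97
side masking_tape [364. 230.] [ 0.794 -0.157  0.018]
side glue_bottle [370. 274.] [ 0.694 -0.387  0.043]
side handle_grip [282. 266.] [ 0.485 -0.494  0.181]
```

View pics/o.png

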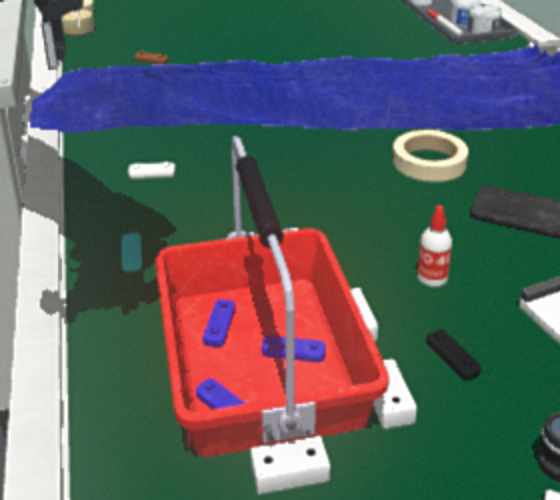

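View pics/o2.png

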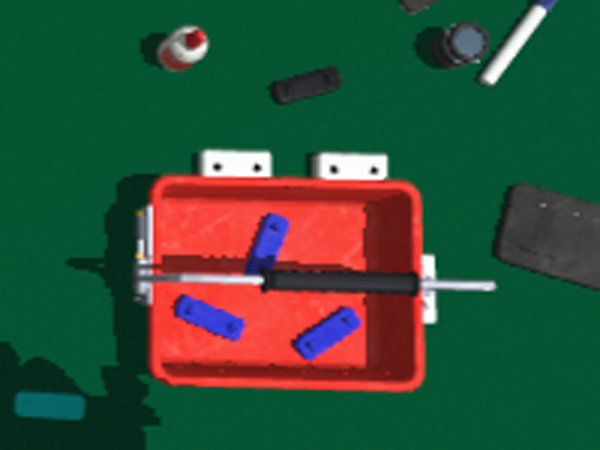

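The bin sits flat in the bay, at about (0.486, −0.452) with yaw −1.9°. The gaps are about 2–3 mm to the stops. The handle stands upright on its own, with all three clips inside. The tape and glue bottle are at their first pixels to within a few. I hand in.

```bash
python3 -c "
from bench import *
print(sign_off())"
```

```text
the job is handed in; nothing more can be done
None
```

The red bin is standing in its bay with the handle locked upright, and I handed the job in at about 13.7 s of the 61 s allowed.

**What I did:**
- **Swing:** I lifted the folded handle between loosely closed fingers to about 50°. Then I pinched the flat grip and turned the tool with it around the pivot until it was upright. I pressed lightly down so the bin stayed flat.
- **Carry and set down:** I lifted the bin level, moved it around the glue bottle and lowered it into the bay.

**Last checks:**
- **Position:** the bin centre is at about (0.486, −0.452). The rear stops are about 2 mm away and the end stop about 3 mm. Its yaw is −1.9°, against −1.8° for the bay.
- **Bin and handle:** the bin is flat, with its rim 63 mm above the belt, and all three blue clips are inside. With the gripper away, the handle stands upright within 0.6°.
- **Other things:** the glue bottle and masking tape are where they were, within measurement noise.

**What disagreed or went less than cleanly:**
- **Bin slid:** it moved about 3–5 mm in +x during the swing but stayed flat.
- **Push-down:** the force on the tool reached 27 N at the end of the swing, before I relieved it. That is below the limits.
- **Views disagree:** the last rim fits put the bin centre in y at −0.448 from the top and −0.456 from the side. The handle's own parts distort both, so I relied on the cleaner top fit taken just after release (−0.452).
- **Detent not tested:** I judged it by the handle standing free, and did not push on it.

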